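Turn the dispenser cap to the large hole and tip the steel balls into the dish

TASK

The three steel balls in the tipping dispenser pot are needed in the white dish in front of it. Turn the pot's perforated cap (it has pegs to push) until its largest hole, the only one the balls fit through, is over the outlet on the dish side, and tip the pot over (it has a crank) until all the balls have run out into the dish. Then swing the pot back fully upright and let go, leaving the dish and everything else on the bench where it stands.

Things in the scene. Friction and masses are not known exactly. Their poses are not given: they have to be found in the camera images.
- stand: Fixed grey stand of the dispenser. Origin: centre underneath, on the bench, straight below the cap's centre; x points to the dish (the way the pot tips), y to the crank's side, z up. Two upright cheeks at y = -66 and +66 mm, 30 mm wide in x, tops 145 mm over the bench, carry the pot. The base plate is 115 x 160 x 12 mm.
- hinge (a point): Middle of the level hinge (along the stand's y), 130 mm over the bench. On it hangs a round white pot, 100 mm across and 110 mm tall. A single-file lane inside leads the balls to the outlet once it is tipped well past level.
- pot (a joint): Tipping angle of the pot: 0 = upright (mouth up, hard stop), grows as the mouth goes over to the dish side, hard stop at 1.85 rad, when the mouth points 16 degrees below level. Friction of about 0.6 N m (8 N at the crank pin): it stays where it is left.
- outlet (a point): Centre of the pot's only outlet, a port 28 mm wide in the fixed plate just below the cap, 36 mm from the cap's centre on the dish side (stand +x); tips with the pot. A cap hole must be over it: balls pass when the cap's 28 mm hole is centred here within about 0.14 rad of cap turn.
- cap_centre (a point): Centre of the cap's top face, 191 mm over the bench when upright; tips with the pot but does NOT turn with the cap. Aluminium cap, 108 mm across, 6 mm thick. Three round holes, 36 mm from its centre, 28, 11 and 8 mm across: seen from above, counter-clockwise from the 28 mm hole, the 11 is at 120 and the 8 at 240 degrees. Screw head at the centre: 14 mm across, 4 high.
- peg_level (a point): On the cap's axis, 11 mm above its top face: half-way up three equal steel pegs, 9 mm thick, 22 mm tall, 60 mm from the axis on ears (14 mm wide, out to 67 mm, flush with the cap). Counter-clockwise from the 28 mm hole the pegs are at 60, 150 and 270 degrees: gaps 90, 120, 150. The cap turns endlessly either way, about 4 N at a peg, stays put; its angle is not reported and starts anywhere, hole off the outlet.
- crank_pin (a point): Middle of the black crank pin: level round bar, 10 mm thick, 46 mm long, along the stand's y, 102 mm out on the y side, 75 mm from the hinge line. Moves with the pot: upright it lies 60 mm back (stand -x) of and 45 mm above the hinge; at 1.85 rad 60 mm forward and 45 mm above. A flat steel arm (73 to 79 mm out) joins its inner end to the hinge; the outer end is free.
- dish_in (a point): Centre of the inner floor of the loose white open dish, 130 mm across, 48 mm tall, walls 4 mm, 0.4 kg, standing on the dish side under the tipped mouth, about 117 mm from the stand's origin. It need not be moved.
- ball0_centre (a point): Centre of a steel ball, 14 mm in diameter, 11 g; it starts at the bottom of the pot, about 92 mm above the bench.
- ball1_centre (a point): Centre of a steel ball, 14 mm in diameter, 11 g; it starts at the bottom of the pot, about 92 mm above the bench.
- ball2_centre (a point): Centre of a steel ball, 14 mm in diameter, 11 g; it starts at the bottom of the pot, about 92 mm above the bench.
- reagent_bottle: Bystander: amber bottle, 72 mm across, 150 mm tall; origin at its underside.
- jar: Bystander: white jar, 56 mm across, 65 mm tall, beside the dispenser on the side away from the crank; origin at its underside.
- dish_stack: Bystander: two stacked clear culture dishes, 90 mm across, 30 mm tall, near the crank side; origin at the underside.
- tube_box: Bystander: grey divided tube box, 120 x 120 x 50 mm; origin at its underside.
- tip_box: Bystander: closed tip box, 85 x 125 x 75 mm; origin at its underside.
- spatula: Bystander: steel spatula, 190 mm long, lying flat along its x axis; origin at its underside.
- timer: Bystander: bench timer, 70 x 70 x 22 mm; origin at its underside.

How it is judged (in metres and radians):
On the way, in this order (a step that is already met when the one before it is completed fails the run):
1. the pot is tipped over to about level or beyond (value of joint pot above 1.3 rad), for 0.1 s.
2. all three balls lie in the dish (horizontal distance between each of ball0_centre, ball1_centre, ball2_centre and dish_in below 0.062 m and height (world z) of each of ball0_centre, ball1_centre, ball2_centre below 0.045 m), for 0.2 s.
At the end, for the whole second after the job is handed in: All three balls lie at rest in the dish (centres within 62 mm of its middle and below 45 mm), the pot is back upright (within 0.12 rad), everything released (all of step 2 and value of joint pot below 0.12 rad and linear speed of each of ball0, ball1, ball2 below 0.05 m/s); the robot touches nothing.
It fails at once if the dish is pushed more than 30 mm (distance of dish_in from where it was at the start of the episode above 0.03 m).
It fails at once if a bystander is pushed more than 40 mm (distance of any of reagent_bottle, jar, dish_stack, tube_box, tip_box, spatula, timer from where it was at the start of the episode above 0.04 m).
It also fails if it takes over 72 s, if anything falls off the work surface, if the arm or the gripper's body presses on something with over 40 N, if the wrist force passes 120 N, or if a joint passes its speed limit or range.

ROBOT

A 7-joint arm with a two-finger parallel gripper is mounted at the origin on the work surface. World frame = base frame: x ahead of the robot, y to its left, z up, the work surface at z = 0. Lengths are in m, angles in degrees, forces in N, time in s.
With the tool pointing down it reaches from about 0.425 to 0.875 m from the base axis. Payload 4.7 kg.
Tool frame: the origin (TCP) lies between the finger pads; the fingertips stand 8 mm ahead of it and the grasp point (between the pads) lies 11 mm behind it; x points along the fingers, z is the direction in which the jaws open and shut, and the axes are right-handed (so a half turn about x gives the same grasp; the last joint's range is limited). The gripper opens to 87 mm and grips with 3 to 60 N. Pads are 19 mm wide; open, the fingers measure 117 mm over their backs; the gripper's body (75 mm by 190 mm) begins 51 mm behind the grasp point.
Start: joints at [-68.807, 18.392, -4.016, 83.108, 1.295, 78.541, -3.26], TCP at [0.226, 0.609, 0.231] pointing down, gripper open.
Joint ranges: [-163.93, 163.93], [-17.29, 119.83], [-79.2, 71.16], [3.27, 140.29], [-89.18, 269.18], [5.43, 117.66], [-154.24, 154.24]. Speed limits (degrees/s): [147.25, 147.25, 180, 180, 180, 180, 180].

INTERFACE

Orientations are given as [roll, pitch, yaw] about the fixed x, y, z axes, in that order (R = Rz(yaw) Ry(pitch) Rx(roll)).
In Python, from cell import telemetry, vision, sign_off gives the robot as it stands. The module is installed in compiled form; this text tells all that it offers.
- The arm moves only by the tool drive_tool, never from a script. Its arguments are lists of equal length, an entry for each row: "offset": the shift along the tool's x, y, z in m, a list of three; "angular": the turn, a rotation vector about the tool's x, y, z in rad, a list of three. A call has 1 to 10 rows; each row is the pose to reach, as a shift and turn from the pose measured when the call began, along the tool's axes at that moment; what a row does not reach only later rows make up. A row lasts 1/8 s, in which the tool goes at most 62.5 mm and 10.7 degrees, less where a joint would pass 70% of its speed; a pose out of reach is approached as far as the arm can. A call with a gripper value outside its range is refused whole. "fingers" is the closure, from -1 (fully open) to 1 (shut), set as the call begins (left out, the last holds). The fingers move at their own pace and stop on an object; "squeeze" is the grip in N (left out, the last holds). Time passes only in rows, so rows that repeat a pose let the fingers close. It gives the time, the measured TCP pose, the force and the opening at its end, in the units of the state.
- telemetry.get_obs(): the state, without advancing time (a new reading comes with each control period).
- vision.read_camera(name): name is "scene" or "top"; returns a dict with "pixels" (384x512x3 uint8, red, green, blue), "intrinsics" (3x3 intrinsics, pixels), "distortion" ([k1, k2, p1, p2, k3] as OpenCV has them; the pictures are not rectified), "world_from_camera" (4x4, takes a point from camera to world coordinates). Camera axes: x right, y up, looking along -z (the intrinsics and any distortion apply to the point x, -y, -z); pixel columns grow to the right and rows downward; lengths in m; the calibration is good to about 2 mm. A picture is of the moment at which its call begins. There is no depth.
- sign_off(): hands the job in, once; it reports no verdict.
The state is a dict: "time_s": time; "qpos": joint angles; "joint_velocities": joint speeds; "effort": joint torques, N m; "tool_pos": TCP position; "tool_rot": TCP orientation; "force": force on the tool from outside, world axes, zero at the start; "wrist_torque": the same for the moment, N m; "grip_width": finger opening in m.
Only numpy, scipy, OpenCV 4.12 (cv2) and the standard library are available. Lean on these libraries where they do the work, as an engineer would, in place of code of your own. Each camera call takes 0.05 s, during which the arm holds its last target.

## Working session

There is one attempt and no reset: what is moved stays moved. The work goes in short steps, Python scripts to look and compute and a tool call to move; the robot and the scene stay as the last step left them, time stands still between calls to the robot, and variables do not carry over. Pictures are saved under pics/ and viewed, and the job is handed in when it is done.

Besides the shell and the picture viewer there is one more tool, called in YAML: its name, and indented under it one key for each argument. drive_tool: Moves the arm, as the interface text tells. Its arguments: {"type":"object","properties":{"offset":{"type":"array"},"angular":{"type":"array"},"fingers":{"type":"number"},"squeeze":{"type":"number"}},"required":["offset","angular"]}

```bash
ls; mkdir -p pics
python3 - <<'E'
from cell import telemetry, vision
import cv2,numpy as np
print(telemetry.get_obs())
for n in("scene","top"):
    c=vision.read_camera(n); cv2.imwrite(f"pics/{n}0.png",c["pixels"][:,:,::-1]); np.savez(f"{n}0.npz",**c)
    print(n,c["intrinsics"],c["distortion"],c["world_from_camera"])
E
```

```text
pics
{'time_s': 0.0, 'qpos': array([-68.8054472 ,  18.44081234,  -4.01616486,  83.176015  ,
         1.29678186,  78.54131217,  -3.26065229]), 'joint_velocities': array([ 0.10689849,  0.05687056, -0.00916375, -0.02597589, -0.03934631,
        0.04566107,  0.10992432]), 'effort': array([ 1.11337145e-04, -4.91291070e+01, -4.03765664e-01, -3.12535071e+01,
       -6.38781628e-02,  4.37754253e-02,  1.75299974e-04]), 'tool_pos': array([0.22628945, 0.60874962, 0.22943199]), 'tool_rot': array([-176.26128611,   89.88696852, -106.64576004]), 'force': array([-0.03224497,  0.1784323 , -0.14718768]), 'wrist_torque': array([ 0.0001148, -0.0315057, -0.0077776]), 'grip_width': 0.08736109034441664}
scene [[449.28570041   0.         258.04415462]
 [  0.         449.28570041 183.93561385]
 [  0.           0.           1.        ]] [-0.1277234  0.         0.         0.         0.       ] [[-0.60822533 -0.471608    0.63847305  1.52419638]
 [ 0.79372895 -0.36895907  0.48359442  0.71641607]
 [ 0.00750342  0.80090892  0.59873917  1.02953603]
 [ 0.          0.          0.          1.        ]]
top [[409.99797629   0.         250.01384663]
 [  0.         409.99797629 193.62591162]
 [  0.           0.           1.        ]] [-0.02823627  0.          0.          0.          0.        ] [[ 0.01271274  0.99911429 -0.04011264  0.52057179]
 [-0.99984535  0.0131891   0.01163312  0.02421152]
 [ 0.01215187  0.03995855  0.99912744  1.24877646]
 [ 0.          0.          0.          1.        ]]
```

View pics/scene0.png

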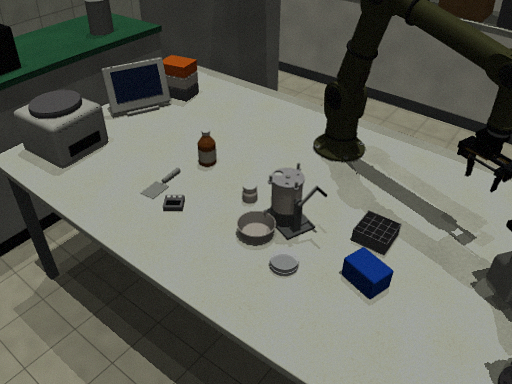

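View pics/top0.png

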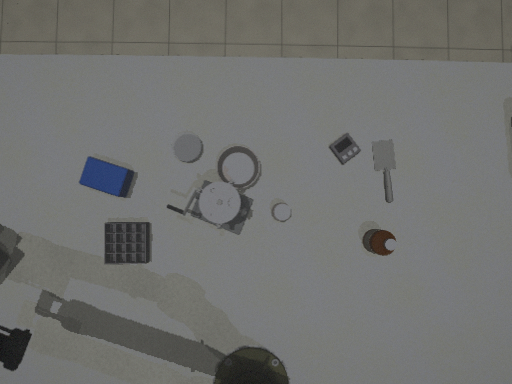

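```bash
python3 - <<'E'
import cv2
im=cv2.imread("pics/top0.png"); cv2.imwrite("pics/top0z.png",cv2.resize(im[110:270,170:370],None,fx=4,fy=3.75,interpolation=cv2.INTER_CUBIC) if 0 else cv2.resize(im[110:260,170:370],None,fx=4,fy=4,interpolation=cv2.INTER_CUBIC))
E
python3 - <<'E'
import cv2
im=cv2.imread("pics/top0.png"); cv2.imwrite("pics/top0z.png",cv2.resize(im[140:240,160:270],None,fx=6,fy=6,interpolation=cv2.INTER_CUBIC))
im=cv2.imread("pics/scene0.png"); cv2.imwrite("pics/scene0z.png",cv2.resize(im[155:250,230:335],None,fx=6,fy=6,interpolation=cv2.INTER_CUBIC))
E
```

```text
(no output)
```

View pics/top0z.png

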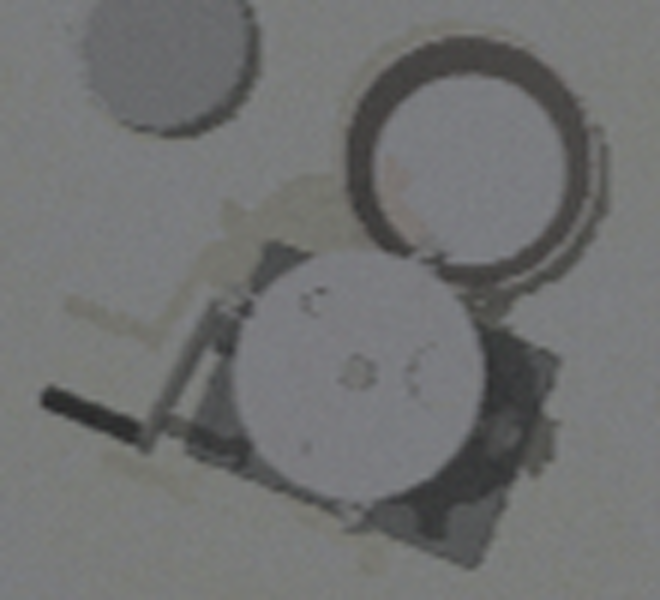

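View pics/scene0z.png

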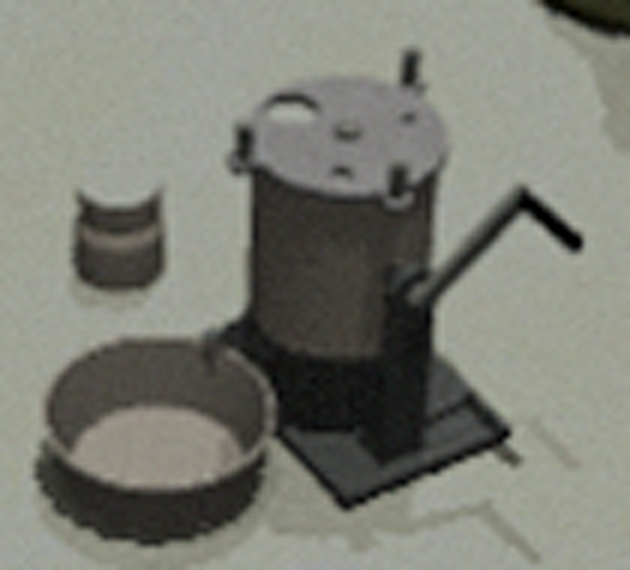

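```bash
cat > h.py <<'E'
import numpy as np,cv2
def ray(c,u,v):
    p=cv2.undistortPoints(np.array([[[u,v]]],float),c["intrinsics"],c["distortion"])[0,0]
    T=c["world_from_camera"]; d=T[:3,:3]@np.array([p[0],-p[1],-1.]); return T[:3,3],d
def onplane(c,u,v,z):
    o,d=ray(c,u,v); return o+d*(z-o[2])/d[2]
def proj(c,P):
    T=c["world_from_camera"]; q=T[:3,:3].T@(np.array(P)-T[:3,3])
    q=np.array([q[0],-q[1],-q[2]]); return cv2.projectPoints(q[None],np.zeros(3),np.zeros(3),c["intrinsics"],c["distortion"])[0][0,0]
def zf(zx,zy,x0,y0,k=6): return (zx+.5)/k-.5+x0,(zy+.5)/k-.5+y0
E
python3 - <<'E'
from h import *
t=np.load("top0.npz"); s=np.load("scene0.npz")
T=lambda x,y,z: onplane(t,*zf(x,y,160,140),z)
S=lambda x,y,z: onplane(s,*zf(x,y,230,155),z)
cc=T(357,373,.195); print("screw",cc, S(348,130,.195))
# cap circle via outline: left 233 right 487 top 247 bottom 500
print("cap mid",T(360,373.5,.191))
for n,x,y,z in [("h28",424,370,.191),("h11",315,300,.191),("h8",307,447,.191),("p",430,250,.205),("p",235,303,.205),("p",352,515,.205)]:
    d=T(x,y,z)-cc; print(n,np.hypot(*d[:2]),np.degrees(np.arctan2(d[1],d[0])))
for n,x,y,z in [("p top",411,52,.213),("p",243,128,.213),("p",400,168,.213),("h28",292,110,.191),("h11",343,172,.191),("h8",410,118,.191)]:
    d=S(x,y,z)-cc; print(n,S(x,y,z),np.hypot(*d[:2]),np.degrees(np.arctan2(d[1],d[0])))
# crank pin ends z .175
a=T(45,397,.175);b=T(135,433,.175);print("pin",a,b,np.linalg.norm(a-b),np.degrees(np.arctan2(*(a-b)[[1,0]])))
print("pin outer end scene",S(575,243,.175),"inner",S(525,195,.175))
for q in [(272,240),(560,357),(477,568)]: print("base",T(*q,.012))
print("dish",T(470,170,.048), "rim ctr", T(480,160,.048))
E
```

```text
screw [0.54094809 0.09112037 0.195     ] [0.54400624 0.09152639 0.195     ]
cap mid [0.5408274  0.09008264 0.191     ]
h28 0.028558416224191085 -86.50355198298784
h11 0.03646233604354851 31.044058882783855
h8 0.03835282150300028 146.43459883092623
p 0.06085584021069329 -30.421548981977605
p 0.059089466695693156 60.79445369310959
p 0.060300967516476026 179.48037409099587
p top [0.48453169 0.09103901 0.213     ] 0.0564164576578675 -179.91738080136673
p [0.59731915 0.06106896 0.213     ] 0.06388100990394412 -28.062068558549676
p [0.5761021  0.14461359 0.213     ] 0.06401038807188592 56.68837763841658
h28 [0.54272358 0.05437329 0.191     ] 0.03678994860822712 -87.23381082205125
h11 [0.57184334 0.10768168 0.191     ] 0.0350541490692747 28.19340640923121
h8 [0.50966527 0.10852152 0.191     ] 0.03579685721512377 150.91487608490746
pin [0.52909361 0.22815258 0.175     ] [0.51393547 0.18864423 0.175     ] 0.04231641158558954 69.00972991703249
pin outer end scene [0.53035294 0.22512966 0.175     ] inner [0.51119521 0.18323609 0.175     ]
base [0.61087218 0.14656109 0.012     ]
base [0.55385962 0.00084167 0.012     ]
base [0.44753986 0.04112658 0.012     ]
dish [0.64389923 0.04673277 0.048     ] rim ctr [0.64888177 0.04190546 0.048     ]
```

```bash
cat >> h.py <<'E'
from scipy.spatial.transform import Rotation as Ro
CC=np.array([.542,.091]); PHI=-21.
xh=np.array([np.cos(np.radians(PHI)),np.sin(np.radians(PHI))]); yh=np.array([-xh[1],xh[0]])
def stand(x,y,z): return np.r_[CC+x*xh+y*yh,z]
def down(jaw):  # tool x down, tool z along world yaw jaw
    a=np.radians(jaw); z=np.array([np.cos(a),np.sin(a),0]); x=np.array([0,0,-1.]); return Ro.from_matrix(np.c_[x,np.cross(z,x),z])
def state():
    from cell import telemetry
    o=telemetry.get_obs(); return o,np.array(o["tool_pos"]),Ro.from_euler("xyz",o["tool_rot"],degrees=True)
def plan(targets):
    o,p,R=state(); print("t",o["time_s"],"p",p.round(4),"F",o["force"].round(1),"w",round(o["grip_width"],4),"q",o["qpos"].round(0))
    z=R.as_matrix()[:,2]; print("jaw yaw",np.degrees(np.arctan2(z[1],z[0])).round(1))
    off=[];an=[]
    for P,j in targets:
        off.append((R.inv().apply(P-p)).round(3).tolist()); an.append(((R.inv()*down(j)).as_rotvec().round(3)+0).tolist())
    print(off);print(an)
E
python3 - <<'E'
from h import *
plan([])
o,p,R=state();print(R.as_matrix().round(3))
E
```

```text
t 0.1 p [0.2263 0.6088 0.2296] F [ 0.1 -0.4  0.6] w 0.087 q [-69.  18.  -4.  83.   1.  79.  -3.]
jaw yaw 69.6
[]
[]
[[-0.001 -0.937  0.348]
 [-0.002  0.348  0.937]
 [-1.    -0.    -0.002]]
```

Run:
```python
from h import *
e=np.array([.572,.143,.27])
plan([(e,-30)]*1)
```

```text
t 0.1 p [0.2263 0.6088 0.2296] F [ 0.1 -0.4  0.6] w 0.087 q [-69.  18.  -4.  83.   1.  79.  -3.]
jaw yaw 69.6
[[-0.04, -0.486, -0.316]]
[[1.739, -0.001, 0.002]]
```

drive_tool:
  offset:
    - [-0.04, -0.05, -0.03]
    - [-0.04, -0.1, -0.06]
    - [-0.04, -0.15, -0.095]
    - [-0.04, -0.2, -0.13]
    - [-0.04, -0.25, -0.16]
    - [-0.04, -0.3, -0.195]
    - [-0.04, -0.35, -0.23]
    - [-0.04, -0.4, -0.26]
    - [-0.04, -0.45, -0.29]
    - [-0.04, -0.486, -0.316]
  angular:
    - [0.17, 0, 0]
    - [0.35, 0, 0]
    - [0.52, 0, 0]
    - [0.7, 0, 0]
    - [0.87, 0, 0]
    - [1.05, 0, 0]
    - [1.22, 0, 0]
    - [1.4, 0, 0]
    - [1.57, 0, 0]
    - [1.739, 0, 0]
  fingers: 0.3
  squeeze: 10

```text
time_s: 1.35
tool_pos: [0.5729, 0.1407, 0.2698]
tool_rot: [-73.5, 89.9, -104.0]
force: [0.8, 0.8, -0.0]
grip_width: 0.0303
```

Run:
```python
from h import *
plan([(np.array([.572,.143,.25]),-30),(np.array([.572,.143,.206]),-30)])
```

```text
t 1.35 p [0.5729 0.1407 0.2698] F [ 0.8  0.8 -0. ] w 0.0303 q [-39.  10.  26.  90.  -5.  81. -43.]
jaw yaw -30.5
[[0.02, 0.002, -0.002], [0.064, 0.002, -0.002]]
[[-0.008, 0.001, 0.002], [-0.008, 0.001, 0.002]]
```

drive_tool:
  offset:
    - [0.02, 0.002, -0.002]
    - [0.035, 0.002, -0.002]
    - [0.035, 0.002, -0.002]
  angular:
    - [-0.008, 0, 0]
    - [-0.008, 0, 0]
    - [-0.008, 0, 0]

```text
time_s: 1.72
tool_pos: [0.5708, 0.1441, 0.233]
tool_rot: [-110.2, 89.7, -140.1]
force: [-0.2, 0.9, 0.1]
grip_width: 0.0304
```

```bash
cat > look.py <<'E'
import sys,cv2,numpy as np
from cell import vision
tag=sys.argv[1]
for n,(x,y,w,h) in dict(scene=(225,130,115,120),top=(160,140,110,100)).items():
    if len(sys.argv)>2 and n not in sys.argv[2:]: continue
    c=vision.read_camera(n); np.savez(f"{n}{tag}.npz",**c)
    im=c["pixels"][y:y+h,x:x+w,::-1]; cv2.imwrite(f"pics/{n}{tag}z.png",cv2.resize(im,None,fx=5,fy=5,interpolation=cv2.INTER_CUBIC))
E
python3 look.py 1 scene
```

```text
(no output)
```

View pics/scene1z.png

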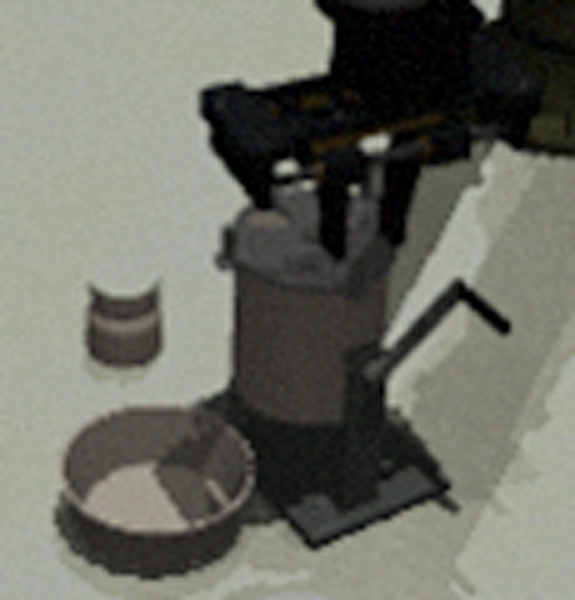

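drive_tool:
  offset:
    - [0.015, 0, 0]
    - [0.027, 0, 0]
    - [0.027, 0, 0]
  angular:
    - [0, 0, 0]
    - [0, 0, 0]
    - [0, 0, 0]

```text
time_s: 2.15
tool_pos: [0.5703, 0.1442, 0.2056]
tool_rot: [-111.8, 89.7, -141.7]
force: [0.5, -0.4, -0.5]
grip_width: 0.0306
```

drive_tool:
  offset:
    - [0, 0, 0]
    - [0, 0, 0]
    - [0, 0, 0]
    - [0, 0, 0]
  angular:
    - [0, 0, 0]
    - [0, 0, 0]
    - [0, 0, 0]
    - [0, 0, 0]
  fingers: 1
  squeeze: 10

```text
time_s: 2.65
tool_pos: [0.5713, 0.1439, 0.2061]
tool_rot: [-94.3, 89.7, -124.2]
force: [1.7, -0.1, -0.8]
grip_width: 0.0086
```

Run:
```python
from h import *
o,p,R=state(); d=p[:2]-CC; a0=np.degrees(np.arctan2(d[1],d[0])); print(np.hypot(*d),a0)
r=.06
plan([(np.r_[CC+r*np.array([np.cos(np.radians(60+k)),np.sin(np.radians(60+k))]),.206],-30+k) for k in (8,16,24,32,40,48,56,64,69,69)])
```

```text
0.06041822537200735 61.03556756138356
t 2.65 p [0.5713 0.1439 0.2061] F [ 1.7 -0.1 -0.8] w 0.0086 q [-39.  12.  26.  95.  -5.  74. -42.]
jaw yaw -29.9
[[0.0, -0.001, -0.007], [0.0, -0.003, -0.015], [0.0, -0.006, -0.023], [0.0, -0.009, -0.031], [0.0, -0.014, -0.038], [0.0, -0.02, -0.044], [0.0, -0.027, -0.049], [0.0, -0.034, -0.053], [0.0, -0.039, -0.055], [0.0, -0.039, -0.055]]
[[-0.138, -0.001, 0.004], [-0.277, -0.001, 0.004], [-0.417, -0.001, 0.004], [-0.557, -0.002, 0.004], [-0.696, -0.002, 0.004], [-0.836, -0.002, 0.004], [-0.976, -0.003, 0.004], [-1.115, -0.003, 0.004], [-1.202, -0.003, 0.004], [-1.202, -0.003, 0.004]]
```

drive_tool:
  offset:
    - [0.0, -0.001, -0.007]
    - [0.0, -0.003, -0.015]
    - [0.0, -0.006, -0.023]
    - [0.0, -0.009, -0.031]
    - [0.0, -0.014, -0.038]
  angular:
    - [-0.138, 0, 0]
    - [-0.277, 0, 0]
    - [-0.417, 0, 0]
    - [-0.557, 0, 0]
    - [-0.696, 0, 0]

```text
time_s: 3.28
tool_pos: [0.5321, 0.1508, 0.2061]
tool_rot: [-104.3, 89.8, -94.1]
force: [5.1, -0.0, -3.2]
grip_width: 0.0083
```

Run:
```python
from h import *
o,p,R=state(); d=p[:2]-CC; a0=np.degrees(np.arctan2(d[1],d[0])); print(np.hypot(*d),a0)
r=.06
plan([(np.r_[CC+r*np.array([np.cos(np.radians(60+k)),np.sin(np.radians(60+k))]),.206],-30+k) for k in (48,56,64,69,69)])
```

```text
0.06058322062527587 99.42143039949318
t 3.275 p [0.5321 0.1508 0.2061] F [ 5.1 -0.  -3.2] w 0.0083 q [-38.   7.  21. 100.  -3.  73.  -6.]
jaw yaw 10.2
[[0.0, -0.001, -0.009], [0.0, -0.003, -0.017], [0.0, -0.006, -0.025], [0.0, -0.008, -0.03], [0.0, -0.008, -0.03]]
[[-0.135, -0.001, 0.003], [-0.275, -0.001, 0.003], [-0.415, -0.002, 0.003], [-0.502, -0.002, 0.003], [-0.502, -0.002, 0.003]]
```

drive_tool:
  offset:
    - [0.0, -0.001, -0.009]
    - [0.0, -0.003, -0.017]
    - [0.0, -0.006, -0.025]
    - [0.0, -0.008, -0.03]
    - [0.0, -0.008, -0.03]
    - [0.0, -0.008, -0.03]
  angular:
    - [-0.135, 0, 0]
    - [-0.275, 0, 0]
    - [-0.415, 0, 0]
    - [-0.502, 0, 0]
    - [-0.502, 0, 0]
    - [-0.502, 0, 0]

```text
time_s: 4.03
tool_pos: [0.5038, 0.1381, 0.2061]
tool_rot: [-143.9, 89.8, -105.0]
force: [0.9, 1.5, -2.4]
grip_width: 0.0085
```

Run:
```python
from h import *
o,p,R=state(); d=p[:2]-CC; a0=np.degrees(np.arctan2(d[1],d[0])); print(np.hypot(*d),a0)
plan([])
```

```text
0.060658605066554246 129.07162468288723
t 4.025 p [0.5038 0.1381 0.2061] F [ 0.9  1.5 -2.4] w 0.0085 q [-37.   3.  19. 104.  -1.  73.  22.]
jaw yaw 38.9
[]
[]
```

drive_tool:
  offset:
    - [0, 0, 0]
    - [0, 0, 0]
    - [0, 0, 0]
    - [-0.04, 0, 0]
    - [-0.08, 0, 0]
    - [-0.08, 0, 0]
  angular:
    - [0, 0, 0]
    - [0, 0, 0]
    - [0, 0, 0]
    - [0, 0, 0]
    - [0, 0, 0]
    - [0, 0, 0]
  fingers: 0.3

```text
time_s: 4.78
tool_pos: [0.5056, 0.1386, 0.2897]
tool_rot: [-45.3, 89.7, -6.4]
force: [-0.3, 1.1, 0.2]
grip_width: 0.0299
```

Run:
```python
from h import *
a=stand(-.06,.109,.26);print(a)
plan([(a,-21)])
```

```text
[0.52504728 0.21426234 0.26      ]
t 4.775 p [0.5056 0.1386 0.2897] F [-0.3  1.1  0.2] w 0.0299 q [-37.   1.  19.  96.  -0.  82.  21.]
jaw yaw 38.9
[[0.03, 0.047, 0.063]]
[[1.046, 0.005, 0.001]]
```

drive_tool:
  offset:
    - [0.0, 0.01, 0.01]
    - [0.01, 0.02, 0.03]
    - [0.02, 0.035, 0.045]
    - [0.03, 0.047, 0.063]
    - [0.03, 0.047, 0.063]
    - [0.03, 0.047, 0.063]
    - [0.03, 0.047, 0.063]
  angular:
    - [0.18, 0, 0]
    - [0.36, 0, 0]
    - [0.54, 0, 0]
    - [0.72, 0, 0]
    - [0.9, 0, 0]
    - [1.046, 0, 0]
    - [1.046, 0, 0]

```text
time_s: 5.65
tool_pos: [0.5249, 0.2145, 0.2587]
tool_rot: [-1.7, 89.8, -22.6]
force: [-1.4, 0.1, -0.6]
grip_width: 0.0305
```

```bash
python3 look.py 2
python3 - <<'E'
from h import *
plan([(stand(-.06,.109,.178),-21)])
E
```

```text
t 5.75 p [0.525  0.2146 0.2592] F [ 0.1  0.2 -0.5] w 0.0303 q [-42.   7.  19.  94.  -2.  79. -44.]
jaw yaw -20.9
[[0.081, -0.0, -0.0]]
[[0.002, 0.004, -0.001]]
```

View pics/scene2z.png

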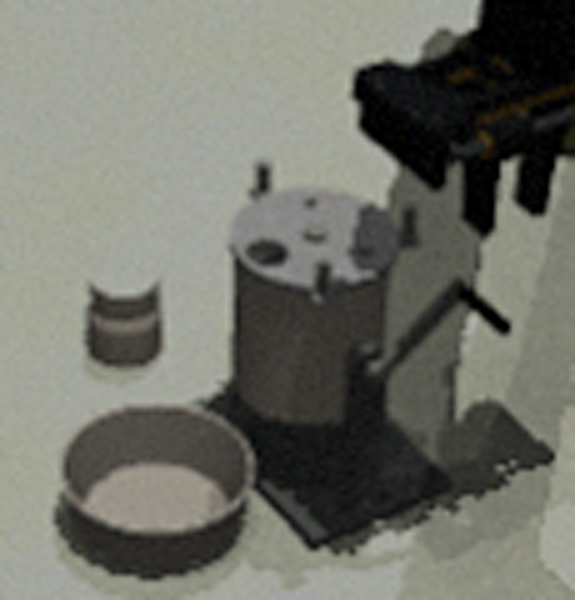

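View pics/top2z.png

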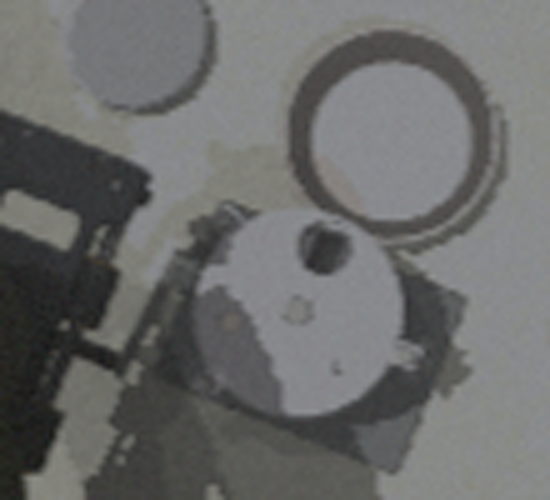

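Run:
```python
from h import *
t=np.load("top2.npz"); s=np.load("scene2.npz")
T=lambda x,y,z: onplane(t,*zf(x,y,160,140,5),z)
S=lambda x,y,z: onplane(s,*zf(x,y,225,130,5),z)
for F,c,h in ((T,(298,310),(325,247)),(S,(315,235),(267,252))):
    a=F(*c,.195);b=F(*h,.191);d=b-a;print(a,np.hypot(*d[:2]),np.degrees(np.arctan2(d[1],d[0])), "vs phi -21")
a=S(267,252,.191)[:2]-CC;print(np.degrees(np.arctan2(a[1],a[0])))
```

```text
[0.54133724 0.09082691 0.195     ] 0.03533289474043483 -21.882867582806742 vs phi -21
[0.54554382 0.0926448  0.195     ] 0.03352428692376089 -29.494050822048944 vs phi -21
-24.423578045541
```

drive_tool:
  offset:
    - [0.04, 0, 0]
    - [0.08, 0, 0]
    - [0.089, 0, 0]
    - [0.089, 0, 0]
  angular:
    - [0, 0, 0]
    - [0, 0.004, 0]
    - [0, 0.004, 0]
    - [0, 0.004, 0]

```text
time_s: 6.25
tool_pos: [0.5255, 0.2144, 0.1704]
tool_rot: [43.6, 90.0, 22.8]
force: [-0.5, -0.4, 0.7]
grip_width: 0.0308
```

drive_tool:
  offset:
    - [0, 0, 0]
    - [0, 0, 0]
    - [0, 0, 0]
    - [0, 0, 0]
  angular:
    - [0, 0, 0]
    - [0, 0, 0]
    - [0, 0, 0]
    - [0, 0, 0]
  fingers: 1
  squeeze: 5

```text
time_s: 6.75
tool_pos: [0.5257, 0.2148, 0.1714]
tool_rot: [61.3, 89.9, 40.5]
force: [-0.9, -0.3, 4.2]
grip_width: 0.0101
```

Run:
```python
from h import *
o,p,R=state(); d=p[:2]-CC; print("stand x,y",d@xh,d@yh)
b=np.arctan2(.045,-.06)
T=[]
for k in range(1,11):
    a=b-1.85*k/10; T.append((stand(.075*np.cos(a),.109,.13+.075*np.sin(a)-.005),-21))
plan(T)
```

```text
stand x,y -0.05955407569727617 0.10977461762596363
t 6.75 p [0.5257 0.2148 0.1714] F [-0.9 -0.3  4.2] w 0.0101 q [-42.  11.  19. 100.  -4.  70. -43.]
jaw yaw -20.8
[[-0.009, -0.001, 0.009], [-0.017, -0.001, 0.02], [-0.023, -0.001, 0.032], [-0.027, -0.001, 0.046], [-0.029, -0.001, 0.059], [-0.027, -0.001, 0.073], [-0.024, -0.001, 0.087], [-0.017, -0.001, 0.099], [-0.009, -0.001, 0.11], [0.001, -0.001, 0.119]]
[[0.003, 0.001, -0.002], [0.003, 0.001, -0.002], [0.003, 0.001, -0.002], [0.003, 0.001, -0.002], [0.003, 0.001, -0.002], [0.003, 0.001, -0.002], [0.003, 0.001, -0.002], [0.003, 0.001, -0.002], [0.003, 0.001, -0.002], [0.003, 0.001, -0.002]]
```

drive_tool:
  offset:
    - [-0.009, 0, 0.009]
    - [-0.017, 0, 0.02]
    - [-0.023, 0, 0.032]
    - [-0.027, 0, 0.046]
    - [-0.029, 0, 0.059]
  angular:
    - [0, 0, 0]
    - [0, 0, 0]
    - [0, 0, 0]
    - [0, 0, 0]
    - [0, 0, 0]

```text
time_s: 7.38
tool_pos: [0.5771, 0.195, 0.1995]
tool_rot: [-169.1, 89.5, 170.2]
force: [-10.5, 0.6, 2.8]
grip_width: 0.0509
```

Run:
```python
from h import *
o,p,R=state(); d=p[:2]-CC; print("stand x,y",d@xh,d@yh)
b=np.arctan2(.045,-.06)
T=[]
for k in range(11,21):
    a=b-1.85*k/20; T.append((stand(.075*np.cos(a),.109,.13+.075*np.sin(a)-.005),-21))
plan(T)
```

```text
stand x,y -0.004510974117744655 0.10966547438680281
t 7.375 p [0.5771 0.195  0.1995] F [-10.5   0.6   2.8] w 0.0509 q [-38.  15.  21.  92.  -6.  74. -37.]
jaw yaw -20.7
[[-0.0, -0.001, 0.011], [0.001, -0.001, 0.018], [0.002, -0.001, 0.025], [0.004, -0.001, 0.032], [0.007, -0.001, 0.038], [0.01, -0.001, 0.044], [0.014, -0.001, 0.05], [0.019, -0.001, 0.055], [0.023, -0.001, 0.06], [0.029, -0.001, 0.065]]
[[0.005, -0.008, 0.002], [0.005, -0.008, 0.002], [0.005, -0.008, 0.002], [0.005, -0.008, 0.002], [0.005, -0.008, 0.002], [0.005, -0.008, 0.002], [0.005, -0.008, 0.002], [0.005, -0.008, 0.002], [0.005, -0.008, 0.002], [0.005, -0.008, 0.002]]
```

drive_tool:
  offset:
    - [0, 0, 0]
    - [0, 0, 0]
    - [0, 0, 0]
    - [0, 0, 0]
    - [0, 0, 0]
  angular:
    - [0, 0, 0]
    - [0, 0, 0]
    - [0, 0, 0]
    - [0, 0, 0]
    - [0, 0, 0]
  fingers: 1
  squeeze: 35

```text
time_s: 8.0
tool_pos: [0.5742, 0.1975, 0.2005]
tool_rot: [-176.0, 89.1, 163.5]
force: [-9.5, 1.6, 8.3]
grip_width: 0.0092
```

```bash
python3 look.py 3 scene
python3 - <<'E'
from h import *
o,p,R=state(); d=p[:2]-CC; print("stand x,y",d@xh,d@yh)
b=np.arctan2(.045,-.06)
T=[]
for k in range(11,21):
    a=b-1.85*k/20; T.append((stand(.075*np.cos(a),.109,.13+.075*np.sin(a)-.005),-21))
plan(T)
E
```

```text
stand x,y -0.008072847977589948 0.11096109206047741
t 8.05 p [0.5742 0.1975 0.2005] F [-9.5  2.   8. ] w 0.0092 q [-38.  15.  20.  92.  -6.  75. -37.]
jaw yaw -20.6
[[0.001, -0.002, 0.015], [0.001, -0.002, 0.022], [0.003, -0.002, 0.028], [0.005, -0.002, 0.035], [0.008, -0.002, 0.041], [0.011, -0.002, 0.048], [0.015, -0.002, 0.053], [0.019, -0.002, 0.059], [0.024, -0.002, 0.064], [0.029, -0.002, 0.068]]
[[0.008, -0.015, 0.001], [0.008, -0.015, 0.001], [0.008, -0.015, 0.001], [0.008, -0.015, 0.001], [0.008, -0.015, 0.001], [0.008, -0.015, 0.001], [0.008, -0.015, 0.001], [0.008, -0.015, 0.001], [0.008, -0.015, 0.001], [0.008, -0.015, 0.001]]
```

View pics/scene3z.png

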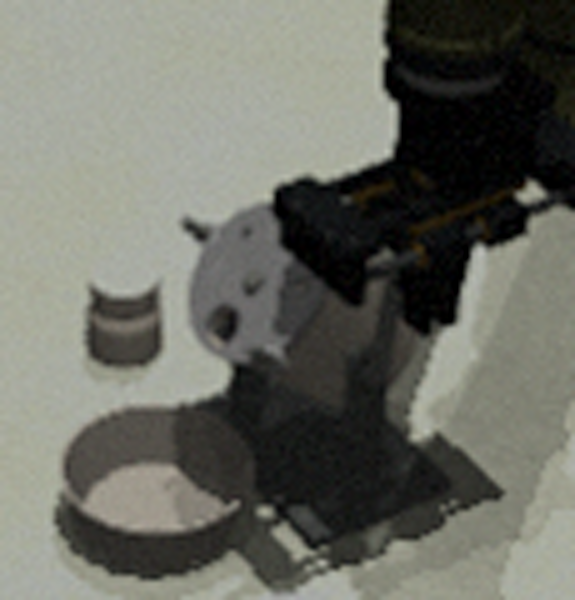

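drive_tool:
  offset:
    - [0.001, -0.001, 0.015]
    - [0.001, -0.001, 0.022]
    - [0.003, -0.001, 0.028]
    - [0.005, -0.001, 0.035]
    - [0.008, -0.001, 0.041]
    - [0.011, -0.001, 0.048]
    - [0.015, -0.001, 0.053]
    - [0.019, -0.001, 0.059]
    - [0.024, -0.001, 0.064]
    - [0.029, -0.001, 0.068]
  angular:
    - [0.008, -0.01, 0]
    - [0.008, -0.01, 0]
    - [0.008, -0.01, 0]
    - [0.008, -0.01, 0]
    - [0.008, -0.01, 0]
    - [0.008, -0.01, 0]
    - [0.008, -0.01, 0]
    - [0.008, -0.01, 0]
    - [0.008, -0.01, 0]
    - [0.008, -0.01, 0]

```text
time_s: 9.3
tool_pos: [0.6352, 0.1737, 0.1716]
tool_rot: [-170.9, 89.4, 168.1]
force: [-8.2, 0.4, 10.2]
grip_width: 0.0089
```

```bash
python3 look.py 4
python3 - <<'E'
from h import *
o,p,R=state(); d=p[:2]-CC; print("stand x,y",d@xh,d@yh)
plan([(stand(.062,.109,.168),-21)])
E
```

```text
stand x,y 0.05790614868909467 0.11054750007316302
t 9.4 p [0.6357 0.1735 0.1709] F [-5.4  1.   5.5] w 0.0086 q [-34.  22.  21.  87.  -9.  73. -32.]
jaw yaw -21.0
[[0.003, -0.002, 0.004]]
[[0.0, -0.009, 0.002]]
```

View pics/scene4z.png

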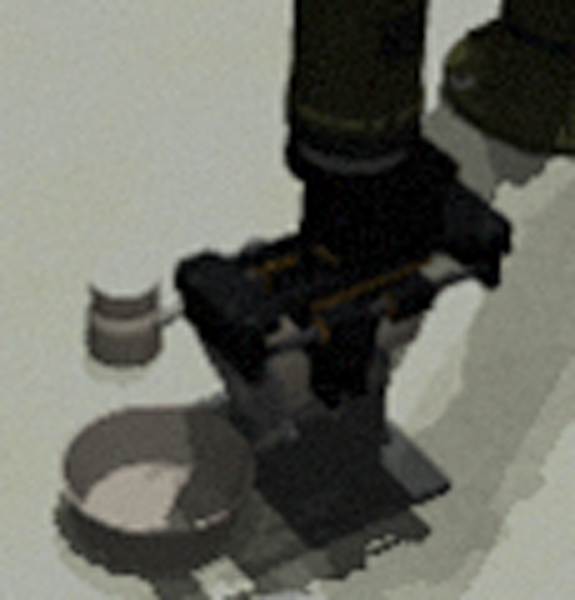

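View pics/top4z.png

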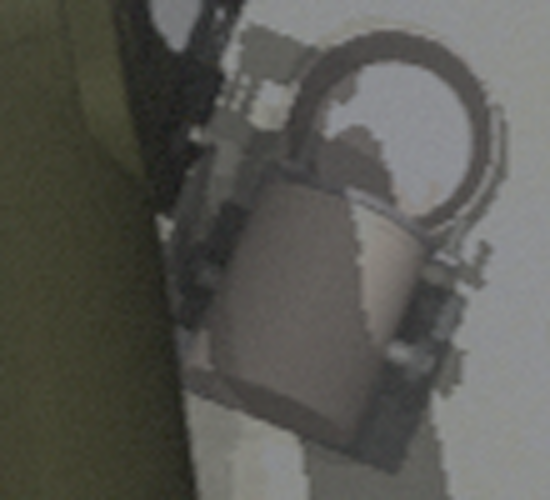

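drive_tool:
  offset:
    - [0.004, -0.001, 0.005]
    - [0.005, -0.001, 0.006]
    - [0.005, -0.001, 0.006]
    - [0.005, -0.001, 0.006]
    - [0.005, -0.001, 0.006]
    - [0.005, -0.001, 0.006]
    - [0.005, -0.001, 0.006]
    - [0.005, -0.001, 0.006]
    - [0.005, -0.001, 0.006]
    - [0.005, -0.001, 0.006]
  angular:
    - [0, 0, 0]
    - [0, 0, 0]
    - [0, 0, 0]
    - [0, 0, 0]
    - [0, 0, 0]
    - [0, 0, 0]
    - [0, 0, 0]
    - [0, 0, 0]
    - [0, 0, 0]
    - [0, 0, 0]

```text
time_s: 10.65
tool_pos: [0.6379, 0.1726, 0.1675]
tool_rot: [-175.2, 89.1, 163.9]
force: [-10.7, 3.2, 11.5]
grip_width: 0.0089
```

```bash
python3 look.py 5
python3 - <<'E'
from h import *
o,p,R=state(); d=p[:2]-CC; print("stand x,y",d@xh,d@yh)
plan([])
E
```

```text
stand x,y 0.06027950296139199 0.11051930031914864
t 10.75 p [0.6379 0.1726 0.1674] F [-12.    1.8  11.5] w 0.009 q [-33.  23.  21.  86.  -9.  73. -32.]
jaw yaw -20.9
[]
[]
```

View pics/scene5z.png

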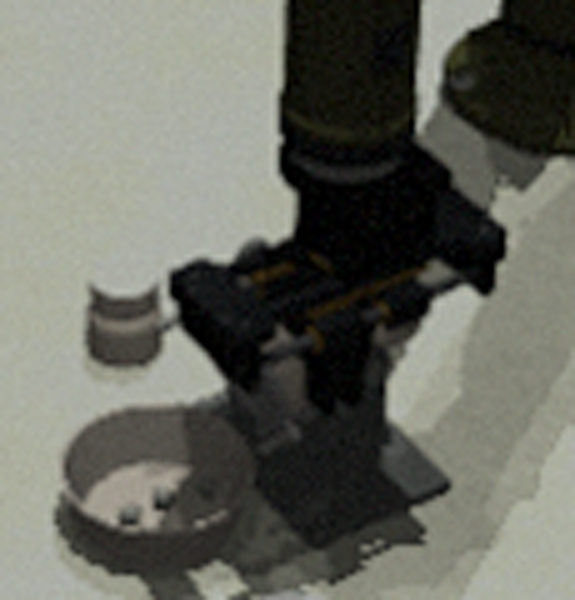

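View pics/top5z.png

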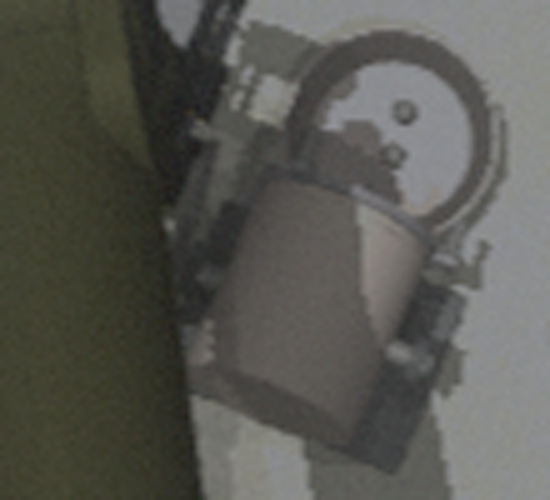

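drive_tool:
  offset:
    - [0.002, 0, 0.002]
    - [0.002, 0, 0.002]
    - [0.002, 0, 0.002]
    - [0.002, 0, 0.002]
    - [0.002, 0, 0.002]
    - [0.002, 0, 0.002]
    - [0.002, 0, 0.002]
    - [0.002, 0, 0.002]
    - [0.002, 0, 0.002]
    - [0.002, 0, 0.002]
  angular:
    - [0, 0, 0]
    - [0, 0, 0]
    - [0, 0, 0]
    - [0, 0, 0]
    - [0, 0, 0]
    - [0, 0, 0]
    - [0, 0, 0]
    - [0, 0, 0]
    - [0, 0, 0]
    - [0, 0, 0]

```text
time_s: 12.0
tool_pos: [0.6378, 0.1726, 0.1674]
tool_rot: [-175.4, 88.8, 163.8]
force: [-9.3, -0.1, 11.4]
grip_width: 0.0085
```

```bash
python3 look.py 6
python3 - <<'E'
import cv2,numpy as np
a=np.load("scene6.npz")["pixels"][205:250,230:285,::-1]; b=np.load("top6.npz")["pixels"][140:195,210:265,::-1]
f=lambda i:cv2.resize(cv2.convertScaleAbs(i,alpha=1.8),(400,400),interpolation=cv2.INTER_CUBIC)
cv2.imwrite("pics/d6.png",np.hstack([f(a),f(b)]))
E
```

```text
(no output)
```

View pics/d6.png

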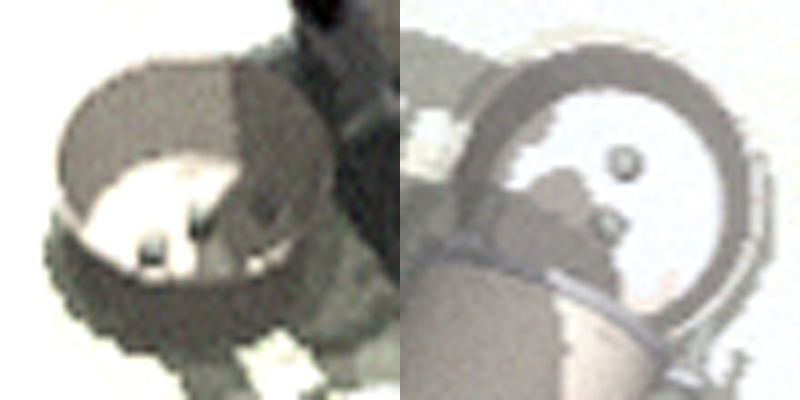

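Run:
```python
from h import *
s=np.load("scene6.npz");t=np.load("top6.npz")
for x,y in ((262,205),(200,222),(152,250)):
    P=onplane(s,x/400*55+230-.5,y/400*45+205-.5,.011); q=proj(t,P); print(P,(q-[209.5,139.5])/55*400)
P=onplane(t,*zf(388,140,160,140,5),.01);print(P)
```

```text
[0.61665572 0.06223072 0.011     ] [170.02617188 280.54565447]
[0.64173213 0.04543131 0.011     ] [211.25943208 221.01358262]
[0.6673598  0.03757572 0.011     ] [230.96896453 159.98976772]
[0.64873511 0.04963048 0.01      ]
```

Run:
```python
from h import *
b=np.arctan2(.045,-.06)
T=[]
for k in range(1,11):
    a=b-1.85*(10-k)/10; T.append((stand(.075*np.cos(a),.109,.13+.075*np.sin(a)-.006),-21))
plan(T)
```

```text
t 12.1 p [0.6378 0.1726 0.1675] F [-8.4 -0.3 12.1] w 0.0084 q [-33.  23.  21.  86.  -9.  74. -32.]
jaw yaw -20.8
[[-0.012, -0.002, -0.01], [-0.02, -0.002, -0.021], [-0.026, -0.001, -0.034], [-0.029, -0.001, -0.047], [-0.03, -0.001, -0.061], [-0.029, -0.001, -0.075], [-0.025, -0.001, -0.088], [-0.018, -0.001, -0.1], [-0.01, -0.001, -0.111], [0.001, -0.001, -0.12]]
[[0.003, -0.02, 0.002], [0.003, -0.02, 0.002], [0.003, -0.02, 0.002], [0.003, -0.02, 0.002], [0.003, -0.02, 0.002], [0.003, -0.02, 0.002], [0.003, -0.02, 0.002], [0.003, -0.02, 0.002], [0.003, -0.02, 0.002], [0.003, -0.02, 0.002]]
```

drive_tool:
  offset:
    - [-0.012, 0, -0.01]
    - [-0.02, 0, -0.021]
    - [-0.026, 0, -0.034]
    - [-0.029, 0, -0.047]
    - [-0.03, 0, -0.061]
    - [-0.03, 0, -0.061]
  angular:
    - [0, 0, 0]
    - [0, -0.02, 0]
    - [0, -0.02, 0]
    - [0, -0.02, 0]
    - [0, -0.02, 0]
    - [0, -0.02, 0]

```text
time_s: 12.85
tool_pos: [0.5848, 0.1933, 0.201]
tool_rot: [12.1, 89.5, -8.7]
force: [6.8, -0.1, 1.3]
grip_width: 0.0087
```

```bash
python3 - <<'E'
from h import *
o,p,R=state(); d=p[:2]-CC; print("stand x,y",d@xh,d@yh)
b=np.arctan2(.045,-.06)
T=[]
for k in range(6,11):
    a=b-1.85*(10-k)/10; T.append((stand(.075*np.cos(a),.109,.13+.075*np.sin(a)-.006),-21))
plan(T)
E
python3 look.py 7
```

```text
stand x,y 0.003342370726493689 0.11083427699568463
t 12.85 p [0.5848 0.1933 0.201 ] F [ 6.8 -0.1  1.3] w 0.0087 q [-38.  15.  21.  92.  -5.  74. -37.]
jaw yaw -20.8
[[0.003, -0.002, -0.017], [0.007, -0.002, -0.031], [0.013, -0.002, -0.043], [0.021, -0.002, -0.054], [0.031, -0.002, -0.064]]
[[0.003, 0.008, -0.002], [0.003, 0.008, -0.002], [0.003, 0.008, -0.002], [0.003, 0.008, -0.002], [0.003, 0.008, -0.002]]
```

View pics/top7z.png

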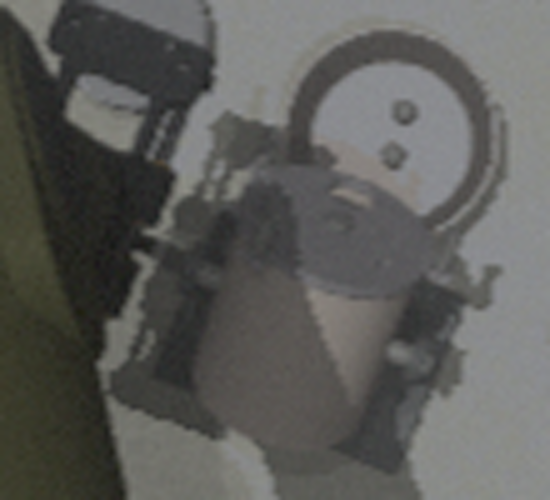

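View pics/scene7z.png

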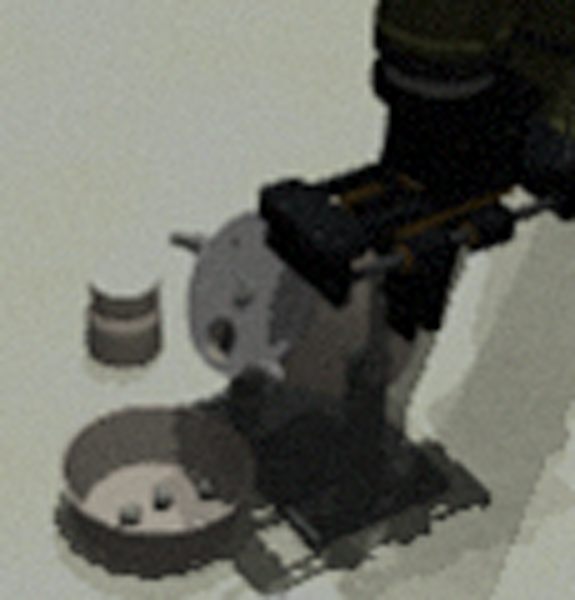

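drive_tool:
  offset:
    - [0.003, -0.001, -0.017]
    - [0.007, -0.001, -0.031]
    - [0.013, -0.001, -0.043]
    - [0.021, -0.001, -0.054]
    - [0.031, -0.001, -0.064]
    - [0.034, -0.001, -0.068]
    - [0.034, -0.001, -0.068]
    - [0.034, -0.001, -0.068]
  angular:
    - [0, 0, 0]
    - [0, 0.005, 0]
    - [0, 0.005, 0]
    - [0, 0.005, 0]
    - [0, 0.005, 0]
    - [0, 0.005, 0]
    - [0, 0.005, 0]
    - [0, 0.005, 0]

```text
time_s: 13.95
tool_pos: [0.5272, 0.2161, 0.1704]
tool_rot: [31.4, 89.0, 10.5]
force: [9.2, -0.2, 5.0]
grip_width: 0.0091
```

Run:
```python
from h import *
o,p,R=state(); d=p[:2]-CC; print("stand x,y",d@xh,d@yh)
plan([])
```

```text
stand x,y -0.058671551035410816 0.11147998099840405
t 13.95 p [0.5272 0.2161 0.1704] F [ 9.2 -0.2  5. ] w 0.0091 q [-42.  10.  19. 101.  -3.  69. -43.]
jaw yaw -20.9
[]
[]
```

drive_tool:
  offset:
    - [0.003, 0, -0.006]
    - [0.004, 0, -0.01]
    - [0.004, 0, -0.01]
    - [0.004, 0, -0.01]
  angular:
    - [0, 0, 0]
    - [0, 0, 0]
    - [0, 0, 0]
    - [0, 0, 0]

```text
time_s: 14.45
tool_pos: [0.5267, 0.2163, 0.1699]
tool_rot: [25.0, 88.0, 3.8]
force: [16.2, -4.2, 0.0]
grip_width: 0.0087
```

drive_tool:
  offset:
    - [0, 0, 0]
    - [0, 0, 0]
    - [0, 0, 0]
    - [-0.04, 0, 0]
    - [-0.09, 0, 0]
    - [-0.13, 0, 0]
    - [-0.13, 0, 0]
  angular:
    - [0, 0, 0]
    - [0, 0, 0]
    - [0, 0, 0]
    - [0, 0, 0]
    - [0, 0, 0]
    - [0, 0, 0]
    - [0, 0, 0]
  fingers: 0.3

```text
time_s: 15.32
tool_pos: [0.5233, 0.2171, 0.3035]
tool_rot: [29.3, 87.7, 8.2]
force: [0.4, -0.9, -0.2]
grip_width: 0.0308
```

```bash
python3 look.py 8
python3 - <<'E'
from h import *
plan([])
t=np.load("top8.npz")["pixels"];s=np.load("scene8.npz")["pixels"]
cv2.imwrite("pics/full8t.png",t[:,:,::-1])
E
```

```text
t 15.425 p [0.5217 0.2163 0.2994] F [ 0.1 -0.2 -1.1] w 0.0305 q [-43.   5.  19.  92.  -1.  82. -45.]
jaw yaw -21.1
[]
[]
```

View pics/scene8z.png

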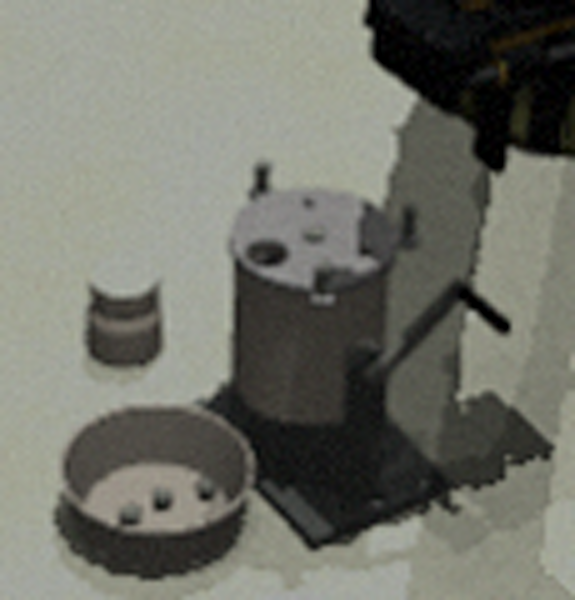

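View pics/top8z.png

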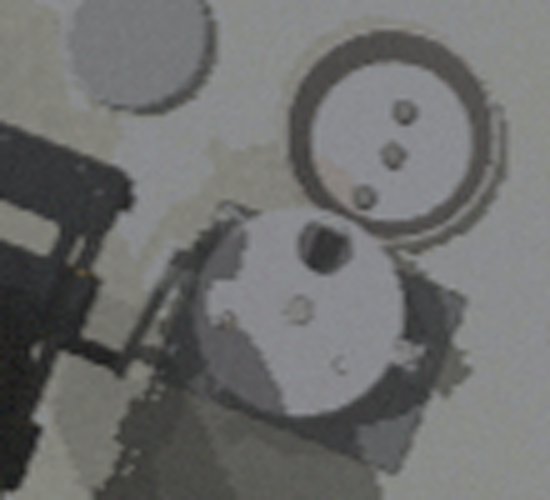

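View pics/full8t.png

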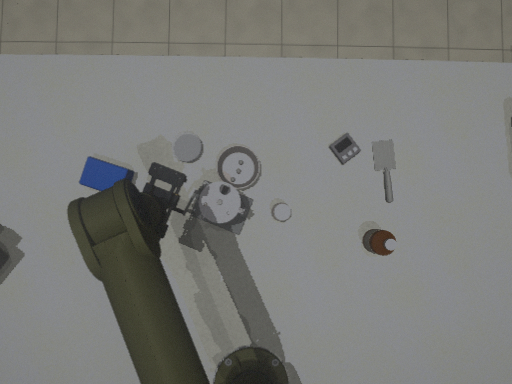

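The top view shows three balls in the dish, at zoom pixels (405,112), (393,155) and (364,198). The cap is level, and the crank pin's end is at scene zoom (505,328), the same place as before tipping. The gripper is clear above it.

drive_tool:
  offset:
    - [0, 0, 0]
    - [0, 0, 0]
    - [0, 0, 0]
    - [0, 0, 0]
  angular:
    - [0, 0, 0]
    - [0, 0, 0]
    - [0, 0, 0]
    - [0, 0, 0]

```text
time_s: 15.92
tool_pos: [0.5216, 0.2162, 0.2991]
tool_rot: [24.5, 88.1, 3.4]
force: [-0.7, 0.2, 0.1]
grip_width: 0.0303
```

Run:
```python
from cell import sign_off
print(sign_off())
```

```text
the job is handed in; nothing more can be done
None
```

I turned the cap about 69° counter-clockwise by one peg, tipped the pot by its crank pin to the hard stop, and waited for the balls to run out. Then I swung the pot back upright, let go, and handed the job in at about 16 s.

- **Balls:** the last pictures show all three in the dish, the farthest about 37 mm from its middle.
- **Pot:** the crank pin's end is at the same scene pixel as before tipping, so the pot is back upright by eye. I had no joint reading to confirm the angle.
- **Bench and robot:** the dish and the other things are where they stood in the top view, apart from the tube box, which the arm hid in that last picture. The gripper is open, well above the pin, and reads almost no force.

**Disagreements along the way:**
- **Cap hole angle:** it measured -22° from the top camera and -24° to -29° from the scene camera. The wanted angle was about -21° with 8° of tolerance. I trusted the top view, where the port showed dark through the hole.
- **Grip on the crank:** a 5 N squeeze was too weak on the first tip and the fingers were forced open. Re-gripping at 35 N fixed it.

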